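Close the two parts trays with their own sliding lids

TASK

Two open clock-parts trays, one red and one blue, stand on sloping bench stands, and their lids lie on the bench. Slide each lid into the grooves of the tray of its own colour, from the open upper end (nearest you), down until it is fully home against the stop, and let go. Leave the yellow lid, the brass barrel and the black loupe where they are.

Things in the scene. Friction and masses are not known exactly. Their poses are not given: they have to be found in the camera images.
- red_tray: red open parts tray with brass wheels, fixed on a wooden stand that slopes 28 degrees. Its x runs up the slope (roughly towards the robot), y across, z square to the slope, leaning away from the robot. Origin: centre of its underside, 36 mm above the bench. Side grooves take the lid; stop wall at the lower end, x = -48 mm. A lid fully home has its origin at x = 0, y = 0, z = 24 mm.
- blue_tray: blue open parts tray with metal pins, fixed on a wooden stand that slopes 28 degrees. Its x runs up the slope (roughly towards the robot), y across, z square to the slope, leaning away from the robot. Origin: centre of its underside, 36 mm above the bench. Side grooves take the lid; stop wall at the lower end, x = -48 mm. A lid fully home has its origin at x = 0, y = 0, z = 24 mm.
- red_mouth (a point): upper, open end of the red tray's grooves, at x = +48, y = 0, z = 24 mm (the groove floor) of the tray, same axes. The slot is 8 mm high and 75 mm wide, for a lid 72 x 5 mm; above it lips 4 mm thick reach 6 mm inwards over the lid's edges. From here the mouth flares by 5 mm on all sides over the next 16 mm up the slope.
- blue_mouth (a point): upper, open end of the blue tray's grooves, at x = +48, y = 0, z = 24 mm (the groove floor) of the tray, same axes. The slot is 8 mm high and 61 mm wide, for a lid 58 x 5 mm; above it lips 4 mm thick reach 6 mm inwards over the lid's edges. From here the mouth flares by 5 mm on all sides over the next 16 mm up the slope.
- red_lid: red flat lid, 96 (x) x 72 (y) x 5 mm thick, with a black grip fin along x in the middle of its top: 44 long, 12 wide, rising 28 mm above the lid's top face (33 mm above the underside). Origin: centre of the underside, z up through the fin. Both ends are alike: either may go in first. It fits the red tray.
- blue_lid: blue flat lid, 96 (x) x 58 (y) x 5 mm thick, with a black grip fin along x in the middle of its top: 44 long, 12 wide, rising 28 mm above the lid's top face (33 mm above the underside). Origin: centre of the underside, z up through the fin. Both ends are alike: either may go in first. It fits the blue tray.
- yellow_lid: yellow flat lid, 96 (x) x 65 (y) x 5 mm thick, with a black grip fin along x in the middle of its top: 44 long, 12 wide, rising 28 mm above the lid's top face (33 mm above the underside). Origin: centre of the underside, z up through the fin. Both ends are alike: either may go in first. A spare whose tray is not here: leave it.
- barrel: brass mainspring barrel standing on the bench, 52 mm across and 34 mm high, origin at the centre of its underside: leave it
- loupe: black eye loupe standing on its wide end, 38 mm across and 26 mm high, origin at the centre of its underside: leave it
There are look-alikes about, which are no part of the job. Several things have the shape of the red_lid; the one meant has the colours described above.

How it is judged:
By the outcome, as a careful person would: the job done as asked, in the order asked, and still so for the second after the job is handed in, with the robot touching nothing.
It also fails if it takes over 72 s, if anything falls off the work surface, if the arm or the gripper's body presses on something with over 40 N, if the wrist force passes 120 N, or if a joint passes its speed limit or range.

ROBOT

A 7-joint arm with a two-finger parallel gripper is mounted at the origin on the work surface. World frame = base frame: x ahead of the robot, y to its left, z up, the work surface at z = 0. Lengths are in m, angles in rad, forces in N, time in s.
With the tool pointing down it reaches from about 0.425 to 0.875 m from the base axis. Payload 4.7 kg.
Tool frame: the origin (TCP) lies on the centre line of the jaws, within the pads' length; the fingertips stand 14 mm ahead of it and the grasp point (between the pads) lies 5 mm behind it; z points along the fingers, y is the direction in which the jaws open and shut (so a half turn about z gives the same grasp; the last joint's range is limited). The gripper opens to 87 mm and grips with 3 to 60 N. Pads are 19 mm wide; open, the fingers measure 117 mm over their backs; the gripper's body (75 mm by 190 mm) begins 51 mm behind the grasp point.
Start: joints at [-1.107, 0.321, -0.07, 1.45, 0.023, 1.371, -0.057], TCP at [0.283, 0.585, 0.237] pointing down, gripper open.
Joint ranges: [-2.86, 2.86], [-0.3, 2.09], [-1.38, 1.24], [0.06, 2.45], [-1.56, 4.7], [0.09, 2.05], [-2.69, 2.69]. Speed limits (rad/s): [2.57, 2.57, 3.14, 3.14, 3.14, 3.14, 3.14].

INTERFACE

Orientations are given as a rotation vector (axis times angle).
In Python, from bench import ctrl gives the robot as it stands. The module is installed in compiled form; this text tells all that it offers.
- The arm moves only by the tool step_arm, never from a script. Its argument "plan" is a list of rows, each a list of 3 entries, a list of its own where there are three numbers: the turn, a rotation vector about the tool's x, y, z in rad, then the shift along the tool's x, y, z in m, then the closure in counts, from 0 (fully open) to 255 (shut). In form: [[[rx, ry, rz], [x, y, z], hand], ...]. A call has exactly 10 rows; each row is the pose to reach, as a shift and turn from the pose commanded when the call began, along the tool's axes at that moment; what a row does not reach only later rows make up. A row lasts 1/8 s, in which the tool goes at most 62.5 mm and 10.7 degrees, less where a joint would pass 70% of its speed; a pose out of reach is approached as far as the arm can. A call with a gripper value outside its range is refused whole. The fingers move at their own pace and stop on an object; "squeeze" is the grip in N (left out, the last holds). Time passes only in rows, so rows that repeat a pose let the fingers close, or fill a call up. It gives the time, the measured TCP pose, the force and the opening at its end, in the units of the state.
- ctrl.get_state(): the state, without advancing time (a new reading comes with each control period).
- ctrl.get_image(name): name is "side" or "top" or "wrist"; returns the picture (384x512x3 uint8, red, green, blue); there is no depth.
- ctrl.calibration(name): a dict with "fov_y" (degrees; the focal length in pixels is half the picture's height over the tangent of half this angle, whatever the lens; pixels are square), "cx", "cy" (the principal point, pixels), "k1" (the pictures are not rectified: a ray, as slopes to the right and down, at radius r is drawn at 1 + k1 r^2 times it, then the intrinsics apply), "rvec" (rotation vector, rad) and "tvec" (3), from world to camera coordinates, as OpenCV has them. Camera axes: x right, y down, z forward; pixel columns grow to the right and rows downward; lengths in m; the calibration is good to about 2 mm. A picture is of the moment at which its call begins: read the wrist's pose just before it. calibration takes no time and is no camera call; for the wrist camera it gives the pose at the moment of the call.
- ctrl.close_job(): hands the job in, once; it reports no verdict.
Trained networks look in the newest picture that a camera, given by its name, has taken for a name from the list of things; names that differ only in an ending like _2 or _b are one class to them, and where a whole thing is asked for, a point or a joint stands for the part that bears it (a point fixed in the world has none). Each returns a list of dicts, best first, with "score" (0 to 1); they miss things now and then, are a little off and sometimes report something else, mostly with a low value. They report only what shows in the picture. A call takes as long as a camera call. They do not tell look-alikes from the thing itself.
- ctrl.cut_out(camera, label): "pixels" (384x512 bool, what is visible of it) and "rect" ([left, top, width, height] in pixels, round what is visible of it).
The state is a dict: "time": time; "joint_positions": joint angles; "qd": joint speeds; "joint_torque": joint torques, N m; "position": TCP position; "tool_rot": TCP orientation; "ft_force": force on the tool from outside, world axes, zero at the start; "torque": the same for the moment, N m; "grip_width": opening from 0.0 (shut) to 1.0 (fully open).
Only numpy, scipy, OpenCV 4.12 (cv2) and the standard library are available. Lean on these libraries where they do the work, as an engineer would, in place of code of your own. Each camera call takes 0.05 s, during which the arm holds its last target.

## Working session

There is one attempt and no reset: what is moved stays moved. The work goes in short steps, Python scripts to look and compute and a tool call to move; the robot and the scene stay as the last step left them, time stands still between calls to the robot, and variables do not carry over. Pictures are saved under pics/ and viewed, and the job is handed in when it is done.

Besides the shell and the picture viewer there is one more tool, called after ">>>" as name(argument=value, ...), one argument or row to a line, values as JSON. step_arm: Moves the arm, as the interface text tells. Its arguments: {"type":"object","properties":{"plan":{"type":"array"},"squeeze":{"type":"number"}},"required":["plan"]}

```bash
mkdir -p pics
python3 - <<'E'
from bench import ctrl
import cv2
s=ctrl.get_state(); print({k:(v if not hasattr(v,'round') else v) for k,v in s.items()})
for n in ("side","top","wrist"):
    im=ctrl.get_image(n); cv2.imwrite(f"pics/{n}0.png",im[:,:,::-1]); print(n,ctrl.calibration(n))
E
```

```text
{'time': 0.0, 'joint_positions': array([-1.10690923,  0.32183463, -0.07007965,  1.45169429,  0.02259972,
        1.37076069, -0.05687741]), 'qd': array([-7.39147792e-05,  8.58272008e-04, -1.02852008e-03, -1.30564923e-03,
       -9.35751929e-04,  5.07101513e-04,  1.46086685e-03]), 'joint_torque': array([-2.78246225e-04, -4.91281772e+01, -4.03993204e-01, -3.12524021e+01,
       -6.38613151e-02,  4.40274342e-02,  1.85097238e-04]), 'position': array([0.28242133, 0.58485646, 0.23544419]), 'tool_rot': array([-7.00434986e-01, -3.06217537e+00,  2.95505161e-03]), 'ft_force': array([ 0.35785038, -0.55395679,  0.64213093]), 'torque': array([ 0.02731942,  0.06251105, -0.01696303]), 'grip_width': 0.9995825191174177}
side {'fov_y': 42.56097361827799, 'cx': 251.18890739408397, 'cy': 189.14903779781184, 'k1': -0.029389038329810258, 'rvec': array([ 2.26512424, -0.03626282,  0.04664658]), 'tvec': array([-0.56201819,  0.10412559,  1.51596668])}
top {'fov_y': 44.81443185330776, 'cx': 254.0144240411485, 'cy': 195.96909999797347, 'k1': -0.1516189604503735, 'rvec': array([ 2.11805887, -2.16897239,  0.16435715]), 'tvec': array([0.04969496, 0.54629983, 1.5056195 ])}
wrist {'fov_y': 68.31241442342211, 'cx': 256.50957415518747, 'cy': 194.06282505523112, 'k1': -0.04802796861283908, 'rvec': array([-2.43865282, -1.53136762, -0.22583939]), 'tvec': array([-0.64913163, -0.03631226,  0.39305489])}
```

View pics/side0.png

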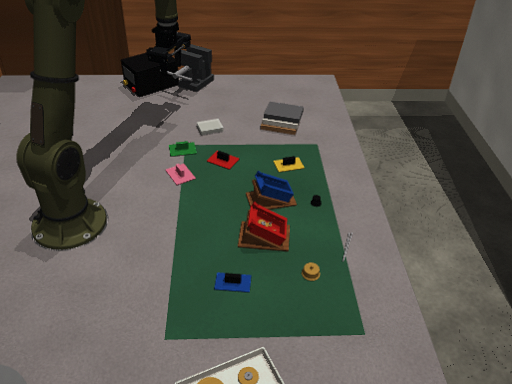

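View pics/top0.png

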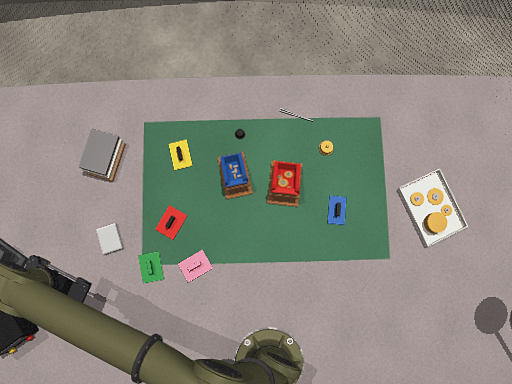

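View pics/wrist0.png

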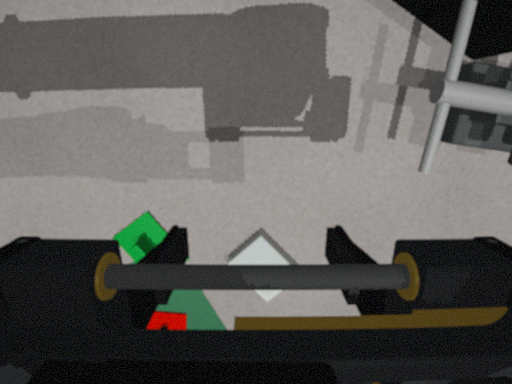

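```bash
cat > h.py <<'E'
import numpy as np, cv2
from scipy.spatial.transform import Rotation as R
from bench import ctrl
def K(c):
    f=192/np.tan(np.radians(c['fov_y'])/2); return np.array([[f,0,c['cx']],[0,f,c['cy']],[0,0,1]])
def D(c): return np.array([c['k1'],0,0,0.])
def proj(c,P): return cv2.projectPoints(np.asarray(P,float).reshape(-1,1,3),c['rvec'],c['tvec'],K(c),D(c))[0].reshape(-1,2)
def onz(c,uv,z):
    n=cv2.undistortPoints(np.asarray(uv,float).reshape(-1,1,2),K(c),D(c)).reshape(-1,2)
    Rm=R.from_rotvec(c['rvec']).as_matrix(); o=-Rm.T@c['tvec']
    d=np.c_[n,np.ones(len(n))]@Rm
    return o+d*((z-o[2])/d[:,2])[:,None]
E
python3 - <<'E'
from h import *
out={}
for cam in("top","side"):
    im=ctrl.get_image(cam); c=ctrl.calibration(cam)
    for l in("red_lid","blue_lid","yellow_lid","red_tray","blue_tray","barrel","loupe"):
        for i,r in enumerate(ctrl.cut_out(cam,l)[:4]):
            m=r['pixels']; ys,xs=np.nonzero(m); 
            if r['score']<.2: continue
            out[f"{cam}_{l}_{i}"]=m
            p=onz(c,[[xs.mean(),ys.mean()]],0.005)[0]
            print(cam,l,round(r['score'],2),r['rect'],m.sum(),p.round(3),im[m].mean(0).round())
    cv2.imwrite(f"pics/{cam}z.png",cv2.resize(im[110:300,130:400] if cam=='top' else im[130:310,150:370],None,fx=2.9,fy=2.9,interpolation=cv2.INTER_CUBIC)[:,:,::-1])
np.savez("m.npz",**out)
print(ctrl.get_state()['time'])
E
```

```text
top red_lid 0.96 [158.3, 205.1, 31.3, 31.1] 608 [0.472 0.321 0.005] [197.  59.  53.]
top red_lid 0.92 [139.1, 254.4, 25.4, 30.4] 595 [0.32  0.39  0.005] [ 67. 156.  82.]
top red_lid 0.78 [177.4, 247.6, 37.0, 34.0] 674 [0.324 0.239 0.005] [216. 147. 167.]
top blue_lid 0.57 [328.3, 195.1, 19.6, 30.5] 483 [ 0.501 -0.243  0.005] [ 68. 105. 166.]
top blue_lid 0.48 [157.4, 202.9, 29.6, 34.4] 571 [0.47  0.321 0.005] [201.  57.  51.]
top red_tray 0.82 [274.6, 163.4, 27.0, 28.1] 764 [ 0.614 -0.074  0.005] [183.  60.  46.]
top blue_tray 0.93 [221.8, 148.5, 28.8, 36.3] 648 [0.648 0.103 0.005] [ 54.  85. 138.]
top barrel 0.62 [321.3, 143.4, 11.0, 13.4] 154 [ 0.717 -0.215  0.005] [195. 161.  81.]
top loupe 0.56 [237.0, 133.2, 6.3, 5.9] 76 [0.772 0.081 0.005] [38. 38. 37.]
top loupe 0.49 [275.9, 161.5, 24.3, 30.2] 790 [ 0.614 -0.074  0.005] [183.  59.  46.]
side red_lid 0.84 [170.2, 140.0, 28.7, 17.7] 340 [0.324 0.384 0.005] [31. 95. 41.]
side red_lid 0.79 [205.2, 152.7, 33.5, 14.5] 342 [0.474 0.314 0.005] [114.  21.  19.]
side red_lid 0.7 [163.1, 163.3, 31.6, 22.3] 385 [0.324 0.231 0.005] [178.  92. 111.]
side red_lid 0.69 [304.5, 264.2, 14.3, 16.3] 257 [ 0.721 -0.217  0.005] [128.  97.  44.]
side blue_lid 0.67 [215.0, 272.0, 37.5, 22.5] 633 [ 0.502 -0.249  0.005] [19. 44. 91.]
side yellow_lid 0.56 [273.3, 156.3, 31.6, 16.1] 336 [0.709 0.284 0.005] [135. 110.  35.]
side red_tray 0.61 [245.5, 200.2, 39.2, 45.5] 1150 [ 0.611 -0.022  0.005] [110.  23.  18.]
side blue_tray 0.67 [257.7, 170.2, 39.9, 31.8] 736 [0.646 0.157 0.005] [15. 34. 73.]
side barrel 0.5 [304.0, 264.3, 13.8, 18.4] 255 [ 0.72  -0.217  0.005] [129.  97.  44.]
side loupe 0.7 [256.5, 172.9, 40.0, 33.1] 723 [0.647 0.157 0.005] [15. 34. 73.]
side loupe 0.46 [246.6, 205.6, 41.5, 43.3] 1088 [ 0.611 -0.023  0.005] [110.  22.  18.]
0.95
```

View pics/topz.png

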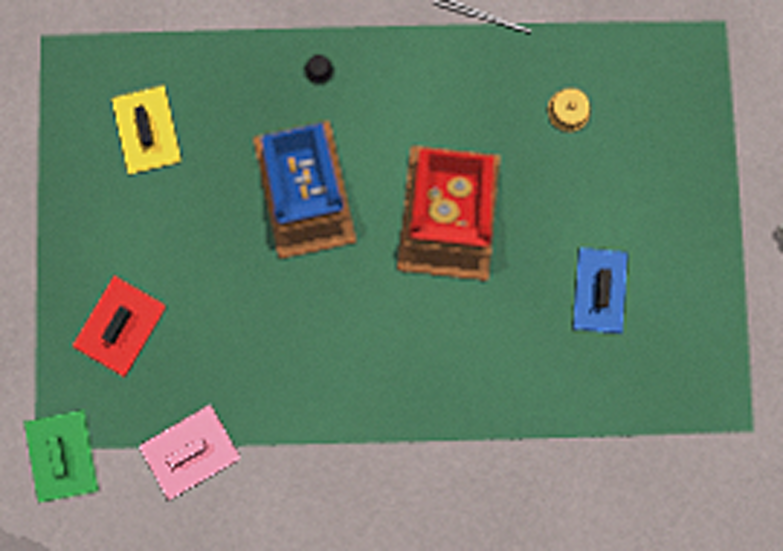

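View pics/sidez.png

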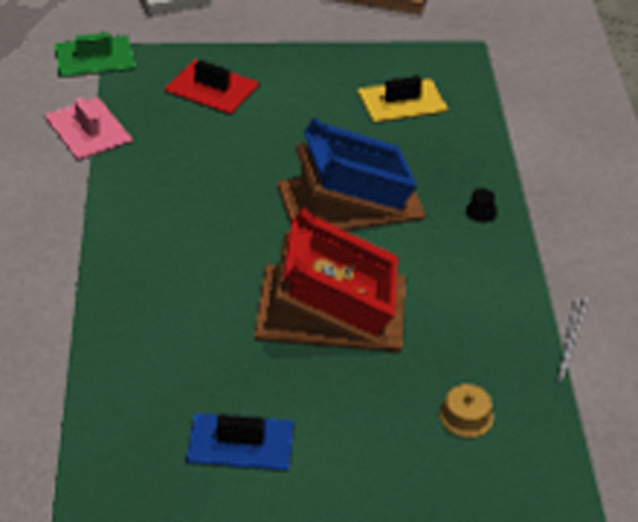

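```bash
cat > fit.py <<'E'
from h import *
from scipy.optimize import minimize
S=4; s=np.sin(np.radians(28)); co=np.cos(np.radians(28))
def cmask(im,col):
    hsv=cv2.cvtColor(im,cv2.COLOR_RGB2HSV); H,Sa,V=[hsv[...,i].astype(int) for i in range(3)]
    h={'red':(H<7)|(H>173),'blue':(H>98)&(H<125)}[col]
    return (h&(Sa>120)&(V>25))
def comp(m,uv,mask_rad=40):
    n,l,st,ce=cv2.connectedComponentsWithStats(m.astype(np.uint8))
    best=min((i for i in range(1,n) if st[i,4]>80),key=lambda i:np.hypot(*(ce[i]-uv)))
    mm=(l==best).astype(np.uint8)
    cs,_=cv2.findContours(mm,cv2.RETR_EXTERNAL,cv2.CHAIN_APPROX_NONE)
    o=np.zeros_like(mm); cv2.fillPoly(o,cs,1); return o
def up(im): return cv2.resize(im,None,fx=S,fy=S,interpolation=cv2.INTER_CUBIC)
def cam(c,P): return (proj(c,P)+.5)*S-.5
def box(x0,x1,w,z0,z1): return np.array([[x,y,z] for x in(x0,x1) for y in(-w/2,w/2) for z in(z0,z1)])
def lidpts(p,w): 
    Q=box(-.048,.048,w,0,.005); r=R.from_euler('z',p[2]).as_matrix(); return Q@r.T+[p[0],p[1],0]
def trayR(yaw): # columns x,y,z of tray; yaw=0 -> x axis toward -X world
    return R.from_euler('z',yaw).as_matrix()@np.array([[-co,0,s],[0,-1,0],[s,0,co]])
def traypts(p):
    return box(p[3],p[4],p[5],p[6],.036)@trayR(p[2]).T+[p[0],p[1],.036]
def render(c,P):
    o=np.zeros((384*S,512*S),np.uint8)
    h=cv2.convexHull(cam(c,P).astype(np.float32)); cv2.fillConvexPoly(o,np.round(h*16).astype(np.int32),1,shift=4); return o
def fit(fn,p0,d0,obs):
    def cost(p):
        t=0
        for c,m in obs:
            r=render(c,fn(p)); t+=1-(r&m).sum()/max(1,(r|m).sum())
        return t
    sim=np.vstack([p0]+[np.array(p0)+np.eye(len(p0))[i]*d0[i] for i in range(len(p0))])
    r=minimize(cost,p0,method='Nelder-Mead',options=dict(initial_simplex=sim,maxiter=600,xatol=1e-5,fatol=1e-5)); return r.x,r.fun
E
cat > run1.py <<'E'
from fit import *
ims={k:ctrl.get_image(k) for k in("top","side")}; cs={k:ctrl.calibration(k) for k in ims}
def obs(col,uvs):
    o=[]
    for k,uv in uvs.items():
        m=comp(cmask(up(ims[k]),col),np.array(uv)*S); o.append((cs[k],m)); print(k,m.sum()/16)
    return o
for nm,col,w,uv,p0 in(("red_lid","red",.072,dict(top=(171,222),side=(223,159)),(.472,.321,-.5)),("blue_lid","blue",.058,dict(top=(337,210),side=(233,282)),(.5,-.245,0))):
    ob=obs(col,uv)
    for o in([ob[0]],[ob[1]],ob):
        p,f=fit(lambda q:lidpts(q,w),p0,(.01,.01,.2),o); print(nm,p.round(4),np.degrees(p[2]).round(2),round(f,3))
for nm,col,uv,p0 in(("red_tray","red",dict(top=(286,180),side=(268,227)),(.62,-.065,0,-.052,.06,.087,0)),("blue_tray","blue",dict(top=(235,175),side=(274,188)),(.65,.11,0.1,-.052,.06,.073,0))):
    ob=obs(col,uv)
    for o in([ob[0]],ob):
        p,f=fit(traypts,p0,(.01,.01,.1,.003,.003,.005,.003),o); print(nm,p.round(4),np.degrees(p[2]).round(2),round(f,3))
    for k,(c,m) in zip(uv,ob):
        v=np.clip(up(ims[k]),0,255).copy(); r=render(c,traypts(p))
        for q,cl in((m,(255,255,0)),(r,(0,255,255))):
            cv2.drawContours(v,cv2.findContours(q,0,1)[0],-1,cl,1)
        x,y=np.array(uv[k])*S; cv2.imwrite(f"pics/f_{nm}_{k}.png",v[y-130:y+130,x-130:x+130,::-1])
E
python3 run1.py; python3 -c "
import cv2,numpy as np
a=[cv2.imread(f'pics/f_{t}_tray_{k}.png') for t in('red','blue') for k in('top','side')]
cv2.imwrite('pics/fits.png',np.vstack([np.hstack(a[:2]),np.hstack(a[2:])]))"
```

```text
top 598.9375
side 265.3125
red_lid [ 0.4705  0.3215 -0.5465] -31.31 0.018
red_lid [ 0.4728  0.3208 -0.5448] -31.22 0.258
red_lid [ 0.4711  0.3212 -0.5412] -31.01 0.3
top 481.1875
side 479.875
blue_lid [ 0.4993 -0.2436 -0.1255] -7.19 0.026
blue_lid [ 0.5013 -0.2448 -0.1247] -7.14 0.25
blue_lid [ 0.5004 -0.2441 -0.1227] -7.03 0.308
top 859.875
side 1144.125
red_tray [ 0.6027 -0.069  -0.1358 -0.0449  0.0612  0.0874  0.0018] -7.78 0.019
red_tray [ 0.6006 -0.0697 -0.1393 -0.049   0.0603  0.0894  0.0031] -7.98 0.11
top 661.6875
side 724.625
blue_tray [ 0.6323  0.1028  0.1955 -0.0467  0.0581  0.0705  0.0042] 11.2 0.023
blue_tray [ 0.6338  0.1019  0.1866 -0.0462  0.0584  0.0727  0.0023] 10.69 0.152
```

View pics/fits.png

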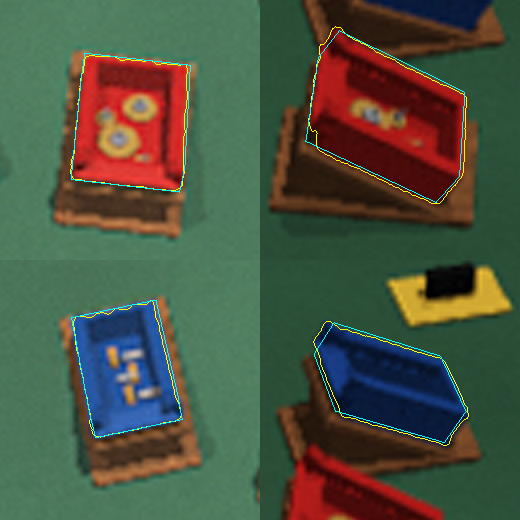

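Candidates for red_lid in the top picture: red with black fin at (171,222), green at (151,267), pink with pink fin at (195,266). Red with black fin is the one. For blue_lid: only the blue one with black fin, at (337,210). The zoom shows both clearly. Now the numbers for the first reach.

```bash
cat > mv.py <<'E'
from fit import *
def cur():
    st=ctrl.get_state(); return np.array(st['position']),R.from_rotvec(st['tool_rot']),st
def rel(p,Rm,pos=None,rot=None):
    if pos is None: pos,rot,_=cur()
    R1=R.from_matrix(Rm) if not isinstance(Rm,R) else Rm
    t=(rot.inv()*R1).as_rotvec(); sh=rot.inv().apply(np.array(p)-pos)
    return t.round(4),sh.round(4)
def Rdown(yaw): # lid x axis at yaw (mod pi): tool x along +/-
    x=np.array([np.cos(yaw),np.sin(yaw),0]); z=np.array([0,0,-1.]); y=np.cross(z,x)
    return np.c_[x,y,z]
def Rtray(yaw,sgn=1):
    T=trayR(yaw); x=sgn*T[:,0]; z=-T[:,2]; return np.c_[x,np.cross(z,x),z]
def tp(tray,q): return trayR(tray[2])@np.array(q)+[tray[0],tray[1],.036]
E
python3 - <<'E'
from mv import *
p,r,s=cur(); print(s['time'],p,r.as_matrix().round(3))
for yaw in(-.544,-.544+np.pi):
    print(rel((.4715,.3212,.237),Rdown(yaw)),rel((.4715,.3212,.11),Rdown(yaw)))
for sg in(1,-1): print(Rtray(-.137,sg).round(2))
E
```

```text
1.05 [0.28270875 0.58533574 0.23656684] [[-0.901  0.435  0.   ]
 [ 0.435  0.901  0.   ]
 [-0.     0.    -1.   ]]
(array([-1.0000e-04,  1.0000e-04, -3.0475e+00]), array([-0.2849, -0.1558, -0.0004])) (array([-1.0000e-04,  1.0000e-04, -3.0475e+00]), array([-0.2849, -0.1558,  0.1266]))
(array([0.0001, 0.0001, 0.0941]), array([-0.2849, -0.1558, -0.0004])) (array([0.0001, 0.0001, 0.0941]), array([-0.2849, -0.1558,  0.1266]))
[[-0.87  0.14 -0.47]
 [ 0.12  0.99  0.06]
 [ 0.47 -0.   -0.88]]
[[ 0.87 -0.14 -0.47]
 [-0.12 -0.99  0.06]
 [-0.47  0.   -0.88]]
```

>>> step_arm(
  plan=[
    [[0,0,0.02],[-0.05,-0.027,0],0],
    [[0,0,0.04],[-0.1,-0.055,0],0],
    [[0,0,0.06],[-0.15,-0.082,0.02],0],
    [[0,0,0.08],[-0.2,-0.109,0.04],0],
    [[0,0,0.094],[-0.245,-0.134,0.08],0],
    [[0,0,0.094],[-0.285,-0.156,0.11],0],
    [[0,0,0.094],[-0.285,-0.156,0.127],0],
    [[0,0,0.094],[-0.285,-0.156,0.127],0],
    [[0,0,0.094],[-0.285,-0.156,0.127],0],
    [[0,0,0.094],[-0.285,-0.156,0.127],0],
  ],
  squeeze=35,
)

```text
time: 2.3
position: [0.4714, 0.3228, 0.1109]
tool_rot: [0.84, 3.026, 0.003]
ft_force: [-1.5, 0.2, 0.9]
grip_width: 1.001
```

Run:
```python
from mv import *
p,r,s=cur(); print(s['time'],p,s['ft_force'])
im=ctrl.get_image("wrist"); c=ctrl.calibration("wrist")
v=im.copy()
P=lidpts((.4711,.3212,-.544),.072)[[1,3,7,5]]
cv2.polylines(v,[np.int32(proj(c,P))],True,(0,255,255),1)
cv2.imwrite("pics/w1.png",v[:,:,::-1])
print(rel((.4713,.3212,.023),Rdown(-.544+np.pi)))
```

```text
2.3 [0.47136846 0.3228063  0.11087331] [-1.50243281  0.20044079  0.89140405]
(array([0.0021, 0.0005, 0.0021]), array([-0.0005, -0.0013,  0.0877]))
```

View pics/w1.png

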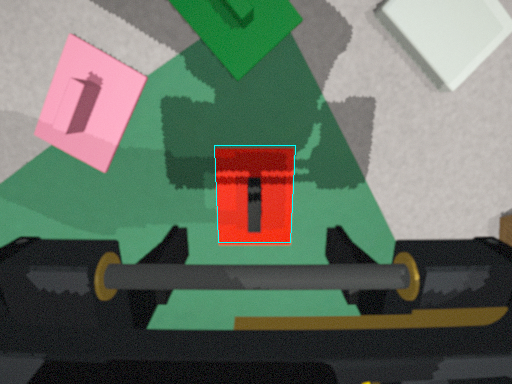

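The wrist picture shows the red lid with black fin at (254,195), straight between the jaws, and the predicted outline agrees to about 1 px. Descending.

>>> step_arm(
  plan=[
    [[0,0,0.002],[0,-0.001,0.045],0],
    [[0,0,0.002],[0,-0.001,0.07],0],
    [[0,0,0.002],[0,-0.001,0.084],0],
    [[0,0,0.002],[0,-0.001,0.088],0],
    [[0,0,0.002],[0,-0.001,0.088],255],
    [[0,0,0.002],[0,-0.001,0.088],255],
    [[0,0,0.002],[0,-0.001,0.088],255],
    [[0,0,0.002],[0,-0.001,0.088],255],
    [[0,0,0.002],[0,-0.001,0.088],255],
    [[0,0,0.002],[0,-0.001,0.088],255],
  ],
  squeeze=35,
)

```text
time: 3.6
position: [0.471, 0.3201, 0.0216]
tool_rot: [0.847, 3.025, 0.0]
ft_force: [-0.4, 0.4, -0.1]
grip_width: 0.4
```

Run:
```python
from mv import *
p,r,s=cur(); print(s['time'],p,s['ft_force'],s['grip_width']*87)
T=(.602,-.0693,-.137)
h=.023
for q in((.17,0,.024+h+.02),(.125,0,.0255+h)): print(tp(T,q),rel(tp(T,q),Rtray(T[2])))
pos=np.array(p)+[0,0,.12]; print(rel(pos,r))
```

```text
3.6 [0.47098678 0.32011    0.02160965] [-0.36858464  0.36119326 -0.11625395] 34.80186609404541
[ 0.4844652  -0.05309623  0.17496765] (array([ 0.1   ,  0.4819, -0.4006]), array([-0.2053, -0.312 , -0.1534]))
[ 0.51522171 -0.05733643  0.1375069 ] (array([ 0.1   ,  0.4819, -0.4006]), array([-0.2338, -0.2996, -0.1159]))
(array([0., 0., 0.]), array([-0.  ,  0.  , -0.12]))
```

>>> step_arm(
  plan=[
    [[0,0,0],[0,0,0],255],
    [[0,0,0],[0,0,0],255],
    [[0,0,0],[0,0,0],255],
    [[0,0,0],[0,0,0],255],
    [[0,0,0],[0,0,0],255],
    [[0,0,0],[0,0,0],255],
    [[0,0,0],[0,0,-0.03],255],
    [[0,0,0],[0,0,-0.08],255],
    [[0,0,0],[0,0,-0.13],255],
    [[0,0,0],[0,0,-0.16],255],
  ],
)

```text
time: 4.85
position: [0.4717, 0.3206, 0.1845]
tool_rot: [0.846, 3.023, 0.004]
ft_force: [0.5, 0.5, -0.4]
grip_width: 0.137
```

Run:
```python
from mv import *
p,r,s=cur(); print(s['time'],p,s['ft_force'],s['grip_width']*87)
im=ctrl.get_image("wrist"); cv2.imwrite("pics/w2.png",im[:,:,::-1])
T=(.602,-.0693,-.137)
h=.023
for q in((.19,0,.024+h+.04),(.125,0,.0255+h)): print(tp(T,q),rel(tp(T,q),Rtray(T[2])))
```

```text
4.85 [0.47168199 0.32061335 0.18451442] [ 0.47406164  0.5127302  -0.36150135] 11.8875867961157
[ 0.47627316 -0.05196685  0.20201604] (array([ 0.1074,  0.4864, -0.399 ]), array([-0.1967, -0.3176, -0.0159]))
[ 0.51522171 -0.05733643  0.1375069 ] (array([ 0.1074,  0.4864, -0.399 ]), array([-0.2325, -0.3025,  0.0488]))
```

View pics/w2.png

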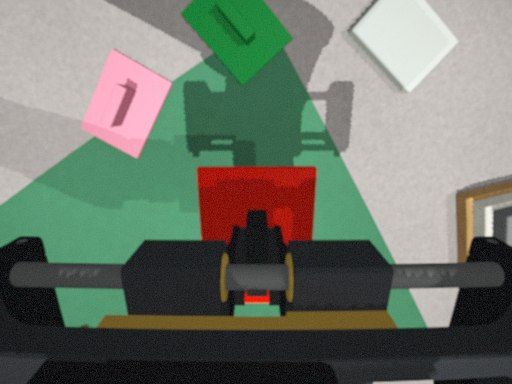

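Held (opening 11.9 mm = fin width); wrist picture shows the red lid square in the jaws. Moving to above the mouth.

>>> step_arm(
  plan=[
    [[0,0,-0.06],[-0.02,-0.035,-0.01],255],
    [[0.01,0.08,-0.13],[-0.045,-0.075,-0.016],255],
    [[0.03,0.16,-0.2],[-0.075,-0.12,-0.016],255],
    [[0.05,0.25,-0.27],[-0.1,-0.165,-0.016],255],
    [[0.07,0.34,-0.33],[-0.13,-0.21,-0.016],255],
    [[0.09,0.42,-0.37],[-0.155,-0.25,-0.016],255],
    [[0.107,0.486,-0.399],[-0.18,-0.29,-0.016],255],
    [[0.107,0.486,-0.399],[-0.197,-0.318,-0.016],255],
    [[0.107,0.486,-0.399],[-0.197,-0.318,-0.016],255],
    [[0.107,0.486,-0.399],[-0.197,-0.318,-0.016],255],
  ],
)

```text
time: 6.15
position: [0.4743, -0.053, 0.1972]
tool_rot: [-0.182, -2.641, -0.039]
ft_force: [0.2, 1.0, 0.4]
grip_width: 0.137
```

```bash
cat > chk.py <<'E'
from mv import *
p,r,s=cur(); print(s['time'],p,s['ft_force'],s['grip_width']*87,np.array(s['joint_positions']).round(2))
import sys
T=eval(sys.argv[1]); w=float(sys.argv[2]); tag=sys.argv[3]
M=trayR(T[2]); print("tool in tray frame:",(M.T@(p-[T[0],T[1],.036])).round(4), "rot err",R.from_matrix(Rtray(T[2]).T@r.as_matrix()).as_rotvec().round(3))
x0,y0=int(sys.argv[4]),int(sys.argv[5])
out=[]
for k in("top","side"):
    im=ctrl.get_image(k); c=ctrl.calibration(k); v=up(im).copy()
    # held lid predicted
    Q=box(-.048,.048,w,0,.005)
    tool=np.c_[Q[:,0],-Q[:,1],.022-Q[:,2]]
    P=r.apply(tool)+p
    h=cv2.convexHull(cam(c,P).astype(np.float32)); cv2.polylines(v,[np.int32(h)],True,(0,255,255),1)
    # slot centre plane marks
    L=np.array([[x,y,.024] for x in(-.048,.048) for y in(-w/2-.0015,w/2+.0015)])@M.T+[T[0],T[1],.036]
    q=cam(c,L)[[0,1,3,2]]; cv2.polylines(v,[np.int32(q)],True,(255,255,0),1)
    u=cam(c,[tp(T,(.05,0,.03))])[0]; a=np.clip(u.astype(int)-190,0,None)
    out.append(v[a[1]:a[1]+380,a[0]:a[0]+380,::-1])
cv2.imwrite(f"pics/{tag}.png",np.hstack(out))
E
python3 chk.py "(.602,-.0693,-.137)" .072 c1 0 0
python3 - <<'E'
from mv import *
T=(.602,-.0693,-.137)
for q in((.125,0,.0255+.022),(.0,0,.024+.022)): print(rel(tp(T,q),Rtray(T[2])))
E
```

```text
6.15 [ 0.47428651 -0.05300981  0.19721419] [0.23522952 0.97308925 0.37788829] 11.900709974887285 [-0.23  0.37  0.38  1.58 -0.12  1.71  1.61]
tool in tray frame: [0.1894 0.0013 0.0819] rot err [0.005 0.006 0.002]
(array([-0.0056, -0.0055, -0.0002]), array([-0.0647,  0.0009,  0.0342]))
(array([-0.0056, -0.0055, -0.0002]), array([-0.1897,  0.0009,  0.035 ]))
```

View pics/c1.png

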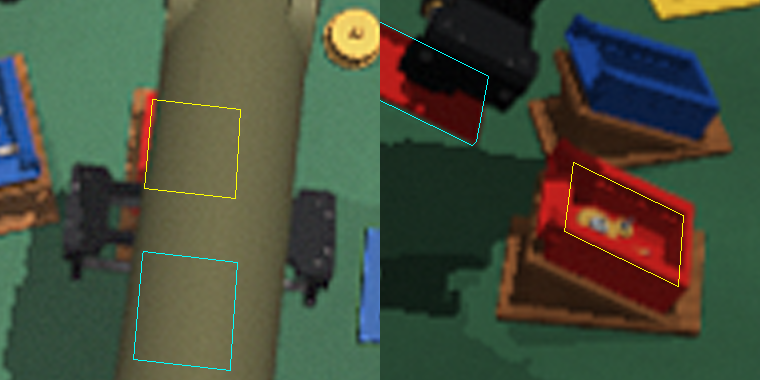

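>>> step_arm(
  plan=[
    [[-0.003,-0.003,0],[-0.03,0.001,0.015],255],
    [[-0.0056,-0.0055,0],[-0.055,0.001,0.028],255],
    [[-0.0056,-0.0055,0],[-0.065,0.001,0.034],255],
    [[-0.0056,-0.0055,0],[-0.065,0.001,0.034],255],
    [[-0.0056,-0.0055,0],[-0.073,0.001,0.034],255],
    [[-0.0056,-0.0055,0],[-0.081,0.001,0.0343],255],
    [[-0.0056,-0.0055,0],[-0.089,0.001,0.0345],255],
    [[-0.0056,-0.0055,0],[-0.097,0.001,0.0347],255],
    [[-0.0056,-0.0055,0],[-0.105,0.001,0.0347],255],
    [[-0.0056,-0.0055,0],[-0.105,0.001,0.0347],255],
  ],
)

```text
time: 7.5
position: [0.5504, -0.0639, 0.1163]
tool_rot: [-0.185, -2.648, -0.044]
ft_force: [-0.6, 0.8, -4.6]
grip_width: 0.136
```

```bash
python3 chk.py "(.602,-.0693,-.137)" .072 c2 0 0
```

```text
7.5 [ 0.55040935 -0.06394166  0.11631276] [-0.6021899   0.82568746 -4.56268744] 11.79875252943004 [-0.18  0.59  0.37  1.44 -0.18  1.64  1.65]
tool in tray frame: [0.0835 0.0017 0.0466] rot err [ 0.    -0.001  0.003]
```

View pics/c2.png

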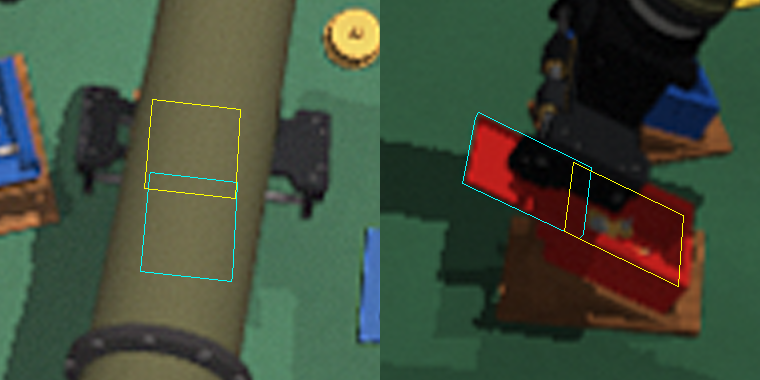

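>>> step_arm(
  plan=[
    [[0,0,0],[-0.006,-0.0005,0.001],255],
    [[0,0,0],[-0.012,-0.001,0.0015],255],
    [[0,0,0],[-0.018,-0.001,0.0015],255],
    [[0,0,0],[-0.024,-0.001,0.0015],255],
    [[0,0,0],[-0.03,-0.001,0.0015],255],
    [[0,0,0],[-0.03,-0.001,0.0015],255],
    [[0,0,0],[-0.03,-0.001,0.0015],255],
    [[0,0,0],[-0.03,-0.001,0.0015],255],
    [[0,0,0],[-0.03,-0.001,0.0015],255],
    [[0,0,0],[-0.03,-0.001,0.0015],255],
  ],
)

```text
time: 8.85
position: [0.575, -0.0683, 0.1019]
tool_rot: [-0.185, -2.647, -0.045]
ft_force: [0.2, 0.8, -1.0]
grip_width: 0.137
```

```bash
python3 chk.py "(.602,-.0693,-.137)" .072 c3 0 0
```

```text
8.85 [ 0.57496589 -0.06831042  0.10193847] [ 0.22632183  0.77602121 -0.95771205] 11.91676461542102 [-0.16  0.66  0.37  1.37 -0.2   1.64  1.66]
tool in tray frame: [0.0547 0.0027 0.0456] rot err [-0.    -0.     0.003]
```

View pics/c3.png

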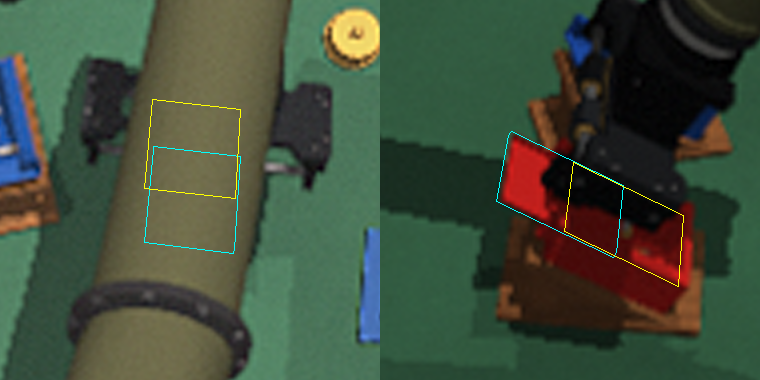

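>>> step_arm(
  plan=[
    [[0,0,0],[-0.006,0.001,0],255],
    [[0,0,0],[-0.012,0.002,0],255],
    [[0,0,0],[-0.018,0.002,0],255],
    [[0,0,0],[-0.024,0.002,0],255],
    [[0,0,0],[-0.03,0.002,0],255],
    [[0,0,0],[-0.036,0.002,0],255],
    [[0,0,0],[-0.042,0.002,0],255],
    [[0,0,0],[-0.042,0.002,0],255],
    [[0,0,0],[-0.042,0.002,0],255],
    [[0,0,0],[-0.042,0.002,0],255],
  ],
)

```text
time: 10.2
position: [0.6119, -0.0716, 0.0823]
tool_rot: [-0.185, -2.647, -0.045]
ft_force: [0.9, -0.4, -0.1]
grip_width: 0.134
```

```bash
python3 chk.py "(.602,-.0693,-.137)" .072 c4 0 0
```

```text
10.2 [ 0.6119477  -0.07160989  0.08231065] [ 0.94474518 -0.35805086 -0.112022  ] 11.687112196645852 [-0.13  0.75  0.36  1.26 -0.22  1.66  1.66]
tool in tray frame: [0.0128 0.0009 0.0457] rot err [-0.    -0.     0.003]
```

View pics/c4.png

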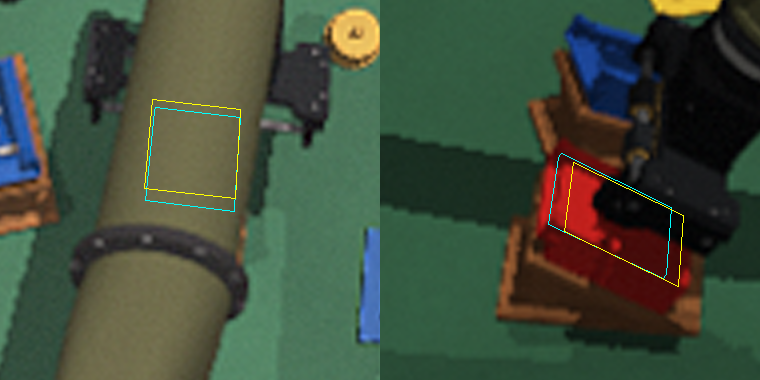

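>>> step_arm(
  plan=[
    [[0,0,0],[-0.004,0,0],255],
    [[0,0,0],[-0.008,0,0],255],
    [[0,0,0],[-0.01,0,0],255],
    [[0,0,0],[-0.012,0,0],255],
    [[0,0,0],[-0.013,0,0],255],
    [[0,0,0],[-0.014,0,0],255],
    [[0,0,0],[-0.015,0,0],255],
    [[0,0,0],[-0.016,0,0],255],
    [[0,0,0],[-0.016,0,0],255],
    [[0,0,0],[-0.016,0,0],255],
  ],
)

```text
time: 11.55
position: [0.6193, -0.0727, 0.0788]
tool_rot: [-0.185, -2.629, -0.048]
ft_force: [-20.3, 2.8, 18.8]
grip_width: 0.136
```

```bash
python3 chk.py "(.602,-.0693,-.137)" .072 c5 0 0
```

```text
11.55 [ 0.61929204 -0.07267222  0.07876044] [-20.3484516    2.7725732   18.76440692] 11.82466589235952 [-0.12  0.78  0.36  1.22 -0.22  1.69  1.66]
tool in tray frame: [0.0045 0.001  0.046 ] rot err [-0.001  0.019  0.003]
```

>>> step_arm(
  plan=[
    [[0,0,0],[0.004,0,0],255],
    [[0,0,0],[0.008,0,0],255],
    [[0,0,0],[0.008,0,0],196],
    [[0,0,0],[0.008,0,0],196],
    [[0,0,0],[0.008,0,0],196],
    [[0,0,0],[0.008,0,0],196],
    [[0,0,0],[0.008,0,-0.01],196],
    [[0,0,0],[0.008,0,-0.03],196],
    [[0,0,0],[0.008,0,-0.06],196],
    [[0,0,0],[0.008,0,-0.1],196],
  ],
)

```text
time: 12.9
position: [0.6657, -0.0789, 0.1676]
tool_rot: [-0.185, -2.646, -0.045]
ft_force: [0.7, 0.7, 0.1]
grip_width: 0.231
```

```bash
python3 chk.py "(.602,-.0693,-.137)" .072 c6 0 0
python3 - <<'E'
from mv import *
p=(.5003,-.2442,.12)
print(rel(p,Rdown(-.1235)),rel(p,Rdown(-.1235+np.pi)))
E
```

```text
12.9 [ 0.6657041  -0.07893737  0.16758061] [0.71078045 0.74685362 0.06099224] 20.0765859075989 [-0.09  0.81  0.37  0.98 -0.23  1.88  1.65]
tool in tray frame: [0.0049 0.0008 0.1464] rot err [-0.     0.001  0.003]
(array([-0.7438, -0.0031,  3.0364]), array([ 0.1038, -0.1861,  0.1121])) (array([ 0.002 , -0.4804, -0.0156]), array([ 0.1038, -0.1861,  0.1121]))
```

View pics/c6.png

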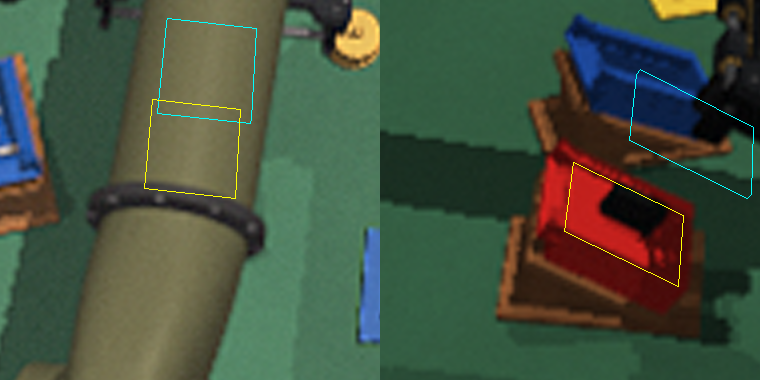

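>>> step_arm(
  plan=[
    [[0,-0.06,0],[0.01,-0.04,-0.01],0],
    [[0,-0.16,-0.005],[0.02,-0.09,0],0],
    [[0.001,-0.26,-0.01],[0.045,-0.135,0.02],0],
    [[0.002,-0.36,-0.015],[0.075,-0.175,0.055],0],
    [[0.002,-0.44,-0.0156],[0.095,-0.186,0.09],0],
    [[0.002,-0.48,-0.0156],[0.104,-0.186,0.112],0],
    [[0.002,-0.48,-0.0156],[0.104,-0.186,0.112],0],
    [[0.002,-0.48,-0.0156],[0.104,-0.186,0.112],0],
    [[0.002,-0.48,-0.0156],[0.104,-0.186,0.112],0],
    [[0.002,-0.48,-0.0156],[0.104,-0.186,0.112],0],
  ],
)

```text
time: 14.25
position: [0.4978, -0.2433, 0.117]
tool_rot: [-0.193, -3.127, -0.001]
ft_force: [-0.4, -0.1, 0.4]
grip_width: 0.998
```

```bash
python3 chk.py "(.602,-.0693,-.137)" .072 c7 0 0
python3 - <<'E'
from mv import *
print(rel((.5003,-.2442,.022),Rdown(-.1235+np.pi)))
im=ctrl.get_image("wrist"); c=ctrl.calibration("wrist")
v=im.copy()
P=lidpts((.5003,-.2442,-.1235),.058)[[1,3,7,5]]
cv2.polylines(v,[np.int32(proj(c,P))],True,(0,255,255),1)
cv2.imwrite("pics/w3.png",v[:,:,::-1])
E
```

```text
14.25 [ 0.49781778 -0.24325692  0.11704531] [-0.37543885 -0.14833212  0.43251625] 86.85772931009873 [-0.    0.23  0.46  1.85 -0.11  1.1   1.94]
tool in tray frame: [0.1082 0.1866 0.0343] rot err [ 0.003 -0.48  -0.014]
(array([ 0.0003, -0.0088,  0.    ]), array([-0.004 , -0.0006,  0.0947]))
```

View pics/c7.png

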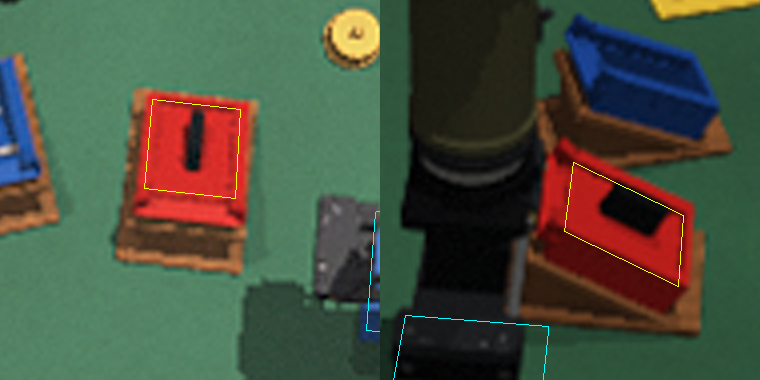

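View pics/w3.png

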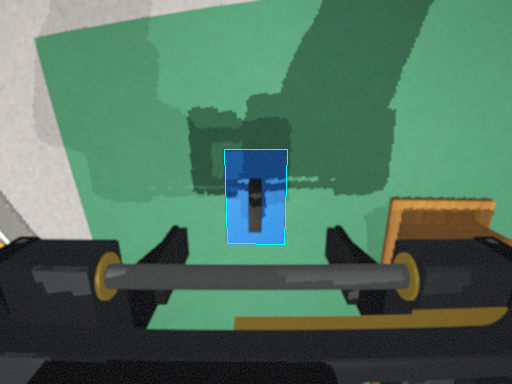

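Blue lid with black fin at (256,195) in the wrist picture, and the outline agrees. Red lid lies in its tray (to be checked closer later). Descending on blue.

>>> step_arm(
  plan=[
    [[0,-0.009,0],[-0.004,-0.0006,0.045],0],
    [[0,-0.009,0],[-0.004,-0.0006,0.075],60],
    [[0,-0.009,0],[-0.004,-0.0006,0.09],100],
    [[0,-0.009,0],[-0.004,-0.0006,0.095],120],
    [[0,-0.009,0],[-0.004,-0.0006,0.095],255],
    [[0,-0.009,0],[-0.004,-0.0006,0.095],255],
    [[0,-0.009,0],[-0.004,-0.0006,0.095],255],
    [[0,-0.009,0],[-0.004,-0.0006,0.095],255],
    [[0,-0.009,0],[-0.004,-0.0006,0.095],255],
    [[0,-0.009,0],[-0.004,-0.0006,0.095],255],
  ],
)

```text
time: 15.65
position: [0.4997, -0.2442, 0.0219]
tool_rot: [0.195, 3.135, 0.001]
ft_force: [0.4, -1.5, 1.9]
grip_width: 0.134
```

Run:
```python
from mv import *
p,r,s=cur(); print(s['time'],p,s['grip_width']*87)
```

```text
15.65 [ 0.499747   -0.24417997  0.02186951] 11.654051611650264
```

Run:
```python
from fit import *
ims={k:ctrl.get_image(k) for k in("top","side")}; cs={k:ctrl.calibration(k) for k in ims}
for nm,col,uv,p0,W in(("blue","blue",dict(top=(235,175),side=(274,188)),(.63,.102,.19,.06),.073),("red","red",dict(top=(286,180),side=(268,227)),(.60,-.069,-.137,.06),.087)):
    ob=[(cs[k],comp(cmask(up(ims[k]),col),np.array(uv[k])*S)) for k in uv]
    print([m.sum()/16 for _,m in ob])
    for o in([ob[0]],[ob[1]],ob):
        p,f=fit(lambda q:traypts((q[0],q[1],q[2],-.052,q[3],q[4],0)),(*p0,W),(.005,.005,.05,.003,.003),o); print(nm,p.round(4),np.degrees(p[2]).round(2),round(f,3))
p=None
v=up(ims["top"])[140*S:220*S,210*S:320*S]; cv2.imwrite("pics/t8.png",cv2.resize(v,None,fx=1.7,fy=1.7)[:,:,::-1])
```

```text
[np.float64(661.4375), np.float64(717.6875)]
blue [0.6279 0.102  0.1941 0.0492 0.0705] 11.12 0.022
blue [0.6319 0.101  0.1959 0.052  0.0692] 11.23 0.047
blue [0.6309 0.1022 0.2125 0.0531 0.0708] 12.18 0.109
[np.float64(859.9375), np.float64(1142.5625)]
red [ 0.5972 -0.0685 -0.1353  0.0532  0.0877] -7.75 0.019
red [ 0.5998 -0.0708 -0.1319  0.0582  0.0857] -7.56 0.037
red [ 0.5986 -0.0688 -0.1281  0.0553  0.0879] -7.34 0.085
```

View pics/t8.png

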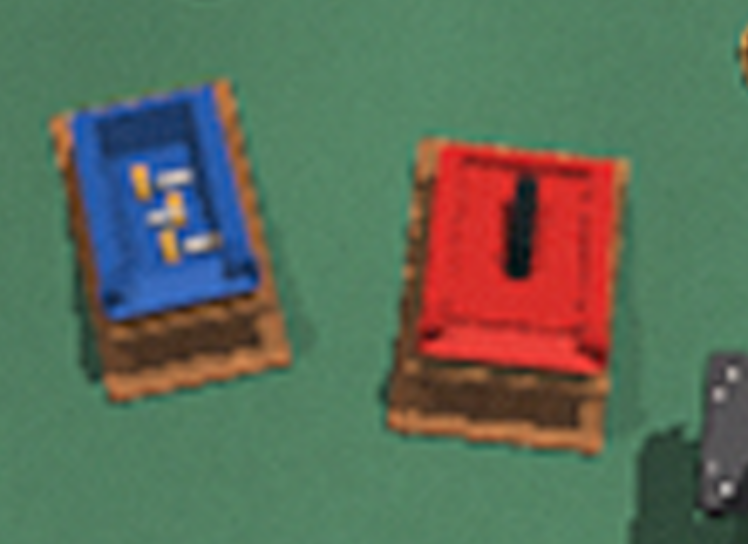

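>>> step_arm(
  plan=[
    [[0,0,0],[0,0,0],255],
    [[0,0,0],[0,0,0],255],
    [[0,0,0],[0,0,-0.02],255],
    [[0,0,0],[0,0,-0.06],255],
    [[0,0,0],[0,0,-0.11],255],
    [[0,0,0],[0,0,-0.16],255],
    [[0,0,0],[0,0,-0.19],255],
    [[0,0,0],[0,0,-0.19],255],
    [[0,0,0],[0,0,-0.19],255],
    [[0,0,0],[0,0,-0.19],255],
  ],
)

```text
time: 17.0
position: [0.4987, -0.2438, 0.2099]
tool_rot: [-0.195, -3.133, -0.002]
ft_force: [0.2, -0.5, -0.4]
grip_width: 0.137
```

Run:
```python
from mv import *
p,r,s=cur(); print(s['time'],p,s['ft_force'],s['grip_width']*87)
T=(.628,.102,.195)
for q in((.18,0,.024+.022+.05),): print(tp(T,q),rel(tp(T,q),Rtray(T[2])))
```

```text
17.0 [ 0.49871304 -0.24378068  0.2098915 ] [ 0.17617641 -0.49502715 -0.40181193] 11.951569178674506
[0.51629664 0.07993749 0.20526785] (array([ 0.0796,  0.4819, -0.3122]), array([0.0226, 0.3234, 0.0051]))
```

>>> step_arm(
  plan=[
    [[0,0,-0.02],[0,0.04,-0.01],255],
    [[0.005,0.03,-0.06],[0,0.09,-0.01],255],
    [[0.015,0.09,-0.11],[0,0.14,-0.01],255],
    [[0.03,0.18,-0.16],[0.004,0.19,-0.01],255],
    [[0.045,0.27,-0.21],[0.01,0.24,-0.005],255],
    [[0.06,0.36,-0.26],[0.016,0.285,0],255],
    [[0.075,0.44,-0.3],[0.0226,0.315,0.003],255],
    [[0.0796,0.482,-0.312],[0.0226,0.3234,0.005],255],
    [[0.0796,0.482,-0.312],[0.0226,0.3234,0.005],255],
    [[0.0796,0.482,-0.312],[0.0226,0.3234,0.005],255],
  ],
)

```text
time: 18.25
position: [0.517, 0.0783, 0.2066]
tool_rot: [0.255, -2.645, 0.067]
ft_force: [-0.6, -0.1, -0.4]
grip_width: 0.136
```

```bash
python3 chk.py "(.628,.102,.195)" .058 d1 0 0
python3 - <<'E'
from mv import *
T=(.628,.102,.195)
for q in((.125,0,.0255+.022),): print(rel(tp(T,q),Rtray(T[2])))
E
```

```text
18.25 [0.51704757 0.07832623 0.20658064] [-0.64405194 -0.13978399 -0.40670011] 11.83672091274074 [-0.36  0.44  0.21  1.44 -0.06  1.75  1.62]
tool in tray frame: [0.1802 0.0017 0.0974] rot err [ 0.001 -0.002  0.003]
(array([-0.0008,  0.0037, -0.0029]), array([-0.0553,  0.002 ,  0.0508]))
```

View pics/d1.png

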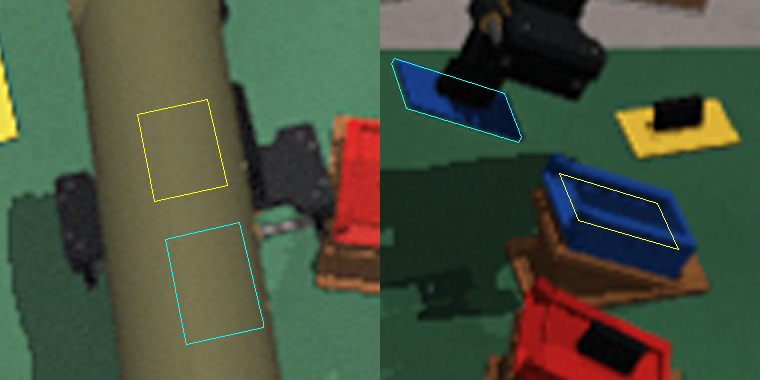

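>>> step_arm(
  plan=[
    [[0,0.002,-0.002],[-0.03,0.001,0.02],255],
    [[0,0.004,-0.003],[-0.05,0.002,0.04],255],
    [[0,0.004,-0.003],[-0.055,0.002,0.051],255],
    [[0,0.004,-0.003],[-0.055,0.002,0.051],255],
    [[0,0.004,-0.003],[-0.063,0.002,0.051],255],
    [[0,0.004,-0.003],[-0.071,0.002,0.051],255],
    [[0,0.004,-0.003],[-0.079,0.002,0.051],255],
    [[0,0.004,-0.003],[-0.087,0.002,0.051],255],
    [[0,0.004,-0.003],[-0.095,0.002,0.051],255],
    [[0,0.004,-0.003],[-0.095,0.002,0.051],255],
  ],
)

```text
time: 19.6
position: [0.5769, 0.0917, 0.1166]
tool_rot: [0.26, -2.642, 0.068]
ft_force: [0.2, -5.0, -3.4]
grip_width: 0.134
```

```bash
python3 chk.py "(.628,.102,.195)" .058 d2 0 0
```

```text
19.6 [0.57689768 0.09169021 0.11662718] [ 0.19900774 -4.95904746 -3.38787571] 11.640443806489305 [-0.34  0.64  0.2   1.34 -0.09  1.66  1.64]
tool in tray frame: [0.0839 0.0002 0.0467] rot err [ 0.003  0.    -0.   ]
```

View pics/d2.png

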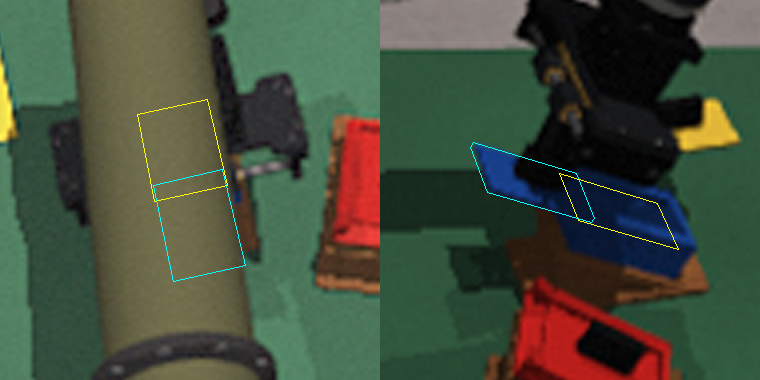

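>>> step_arm(
  plan=[
    [[0,0,0],[-0.004,-0.001,0.0005],255],
    [[0,0,0],[-0.01,-0.0015,0.001],255],
    [[0,0,0],[-0.016,-0.0015,0.001],255],
    [[0,0,0],[-0.022,-0.0015,0.001],255],
    [[0,0,0],[-0.028,-0.0015,0.001],255],
    [[0,0,0],[-0.028,-0.0015,0.001],255],
    [[0,0,0],[-0.028,-0.0015,0.001],255],
    [[0,0,0],[-0.028,-0.0015,0.001],255],
    [[0,0,0],[-0.028,-0.0015,0.001],255],
    [[0,0,0],[-0.028,-0.0015,0.001],255],
  ],
)

```text
time: 20.95
position: [0.6007, 0.0961, 0.1036]
tool_rot: [0.261, -2.643, 0.066]
ft_force: [0.9, -4.5, 1.8]
grip_width: 0.135
```

```bash
python3 chk.py "(.628,.102,.195)" .058 d3 0 0;  python3 -c "
from mv import *
print(cur()[2]['torque'])"
```

```text
20.95 [0.60068164 0.09607515 0.10355634] [ 0.93566663 -4.45188837  1.76742603] 11.78507256568341 [-0.33  0.7   0.2   1.27 -0.1   1.67  1.64]
tool in tray frame: [0.0564 0.0005 0.0465] rot err [ 0.002 -0.001 -0.002]
[-0.86179697 -0.74389958  0.47030878]
```

View pics/d3.png

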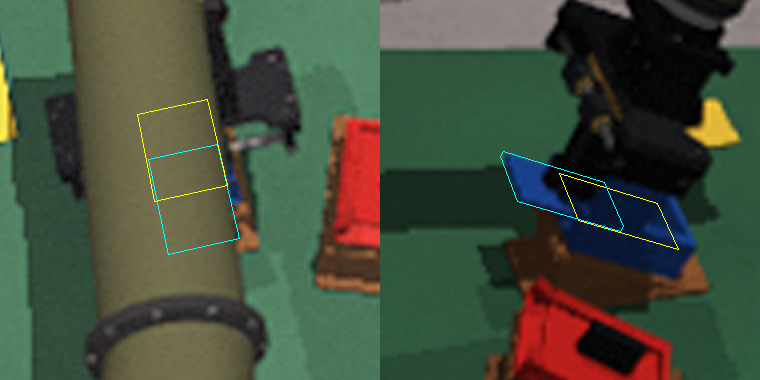

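>>> step_arm(
  plan=[
    [[0,0,0],[-0.004,-0.001,0],255],
    [[0,0,0],[-0.008,-0.0015,0],255],
    [[0,0,0],[-0.013,-0.0015,0],255],
    [[0,0,0],[-0.018,-0.0015,0],255],
    [[0,0,0],[-0.023,-0.0015,0],255],
    [[0,0,0],[-0.028,-0.0015,0],255],
    [[0,0,0],[-0.028,-0.0015,0],255],
    [[0,0,0],[-0.028,-0.0015,0],255],
    [[0,0,0],[-0.028,-0.0015,0],255],
    [[0,0,0],[-0.028,-0.0015,0],255],
  ],
)

```text
time: 22.3
position: [0.6252, 0.1007, 0.0902]
tool_rot: [0.263, -2.643, 0.064]
ft_force: [3.7, 1.0, 2.9]
grip_width: 0.137
```

```bash
python3 chk.py "(.628,.102,.195)" .058 d4 0 0;  python3 -c "
from mv import *
print(cur()[2]['torque'])"
```

```text
22.3 [0.62519262 0.10069662 0.09020432] [3.74783438 0.98850354 2.94877105] 11.938773416560178 [-0.32  0.76  0.2   1.19 -0.11  1.69  1.64]
tool in tray frame: [0.0281 0.0007 0.0464] rot err [ 0.    -0.001 -0.003]
[ 0.51342366 -1.02147768 -0.16303202]
```

>>> step_arm(
  plan=[
    [[0,0,0],[-0.006,0,-0.0005],255],
    [[0,0,0],[-0.012,0,-0.0005],255],
    [[0,0,0],[-0.017,0,-0.0005],255],
    [[0,0,0],[-0.022,0,-0.0005],255],
    [[0,0,0],[-0.026,0,-0.0005],255],
    [[0,0,0],[-0.029,0,-0.0005],255],
    [[0,0,0],[-0.032,0,-0.0005],255],
    [[0,0,0],[-0.034,0,-0.0005],255],
    [[0,0,0],[-0.036,0,-0.0005],255],
    [[0,0,0],[-0.036,0,-0.0005],255],
  ],
)

```text
time: 23.65
position: [0.6504, 0.1044, 0.0775]
tool_rot: [0.258, -2.624, 0.067]
ft_force: [-14.2, -2.1, 19.4]
grip_width: 0.131
```

```bash
python3 chk.py "(.628,.102,.195)" .058 d5 0 0
```

```text
23.65 [0.65039055 0.10444255 0.07745197] [-14.17943729  -2.05315768  19.44767265] 11.435684181985502 [-0.31  0.84  0.2   1.09 -0.12  1.73  1.64]
tool in tray frame: [-0.0004  0.0019  0.0471] rot err [ 0.001  0.018 -0.001]
```

View pics/d5.png

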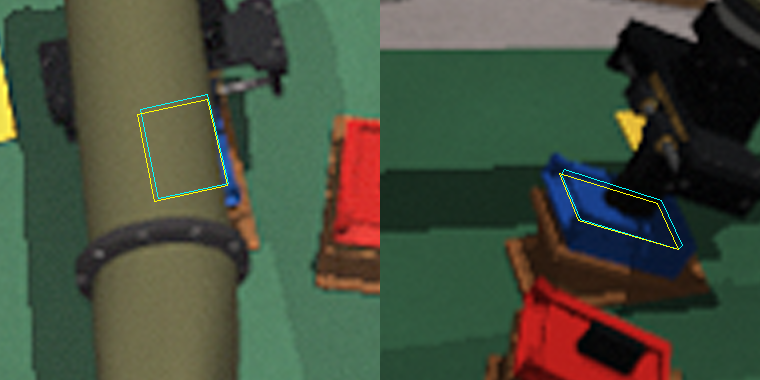

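>>> step_arm(
  plan=[
    [[0,0,0],[0.004,0,0],255],
    [[0,0,0],[0.007,0,0],255],
    [[0,0,0],[0.007,0,0],205],
    [[0,0,0],[0.007,0,0],205],
    [[0,0,0],[0.007,0,0],205],
    [[0,0,0],[0.007,0,0],205],
    [[0,0,0],[0.007,0,-0.01],205],
    [[0,0,0],[0.007,0,-0.03],205],
    [[0,0,0],[0.007,0,-0.06],205],
    [[0,0,0],[0.007,0,-0.1],205],
  ],
)

```text
time: 25.0
position: [0.6961, 0.114, 0.1664]
tool_rot: [0.261, -2.64, 0.066]
ft_force: [1.1, 0.4, 0.4]
grip_width: 0.199
```

```bash
python3 chk.py "(.628,.102,.195)" .058 d6 0 0
python3 - <<'E'
from mv import *
print(rel((.42,.28,.25),Rdown(np.pi+.4)))
E
```

```text
25.0 [0.69610104 0.11399573 0.16638545] [1.13013498 0.39629788 0.44367814] 17.34237022546769 [-0.29  0.89  0.2   0.82 -0.13  1.93  1.63]
tool in tray frame: [0.0002 0.0014 0.1476] rot err [ 0.001  0.002 -0.002]
(array([ 0.048 , -0.4799, -0.1982]), array([0.2506, 0.2172, 0.0405]))
```

View pics/d6.png

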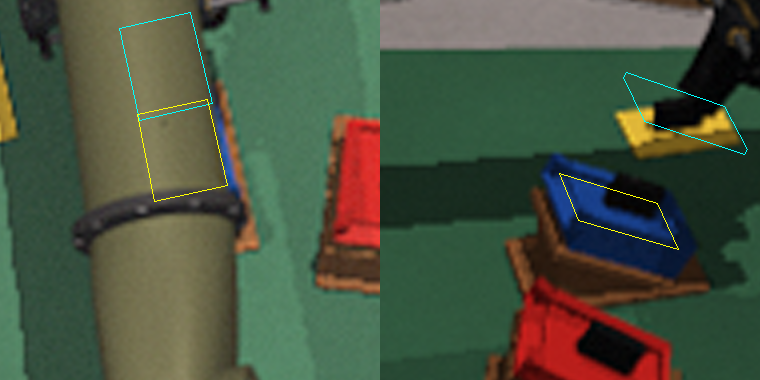

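>>> step_arm(
  plan=[
    [[0,-0.05,0],[0.01,0.02,-0.03],205],
    [[0.01,-0.12,-0.04],[0.05,0.05,-0.04],205],
    [[0.02,-0.2,-0.08],[0.09,0.09,-0.03],205],
    [[0.03,-0.28,-0.12],[0.13,0.12,-0.01],205],
    [[0.04,-0.37,-0.16],[0.17,0.155,0.01],205],
    [[0.048,-0.45,-0.198],[0.21,0.19,0.03],205],
    [[0.048,-0.48,-0.198],[0.25,0.217,0.04],205],
    [[0.048,-0.48,-0.198],[0.25,0.217,0.04],205],
    [[0.048,-0.48,-0.198],[0.25,0.217,0.04],205],
    [[0.048,-0.48,-0.198],[0.25,0.217,0.04],205],
  ],
)

```text
time: 26.35
position: [0.4198, 0.2787, 0.2472]
tool_rot: [0.617, -3.071, 0.0]
ft_force: [-0.0, 0.0, 0.3]
grip_width: 0.194
```

```bash
cat > fin.py <<'E'
from mv import *
p,r,s=cur(); print(s['time'],p,s['ft_force'])
ims={k:ctrl.get_image(k) for k in("top","side")}
rows=[]
for k in ims:
    c=ctrl.calibration(k); v=up(ims[k]).copy(); row=[]
    for T,w in(((.598,-.069,-.136),.072),((.628,.102,.195),.058)):
        M=trayR(T[2]); g=v.copy()
        # observed fin vs predicted position of fin
        F=box(-.022,.022,.012,.024+.005,.024+.033)@M.T+[T[0],T[1],.036]
        L=box(-.048,.048,w,.024,.029)@M.T+[T[0],T[1],.036]
        u=cam(c,[tp(T,(0,0,.045))])[0].astype(int)
        cv2.polylines(g,[np.int32(cv2.convexHull(cam(c,F).astype(np.float32)))],True,(0,255,255),1)
        sub=cv2.resize(g[u[1]-75:u[1]+75,u[0]-95:u[0]+95],None,fx=2,fy=2); row.append(sub)
        hsv=cv2.cvtColor(v,cv2.COLOR_RGB2HSV); blk=((v.max(2)<42) if k=='top' else (v.max(2)<30)).astype(np.uint8)
        win=np.zeros_like(blk); win[u[1]-60:u[1]+60,u[0]-40:u[0]+40]=1; blk&=win
        n,l,st,ce=cv2.connectedComponentsWithStats(blk); i=1+np.argmax(st[1:,4]); pr=render(c,F)
        ys,xs=np.nonzero(pr); print(k,w,"obs",ce[i].round(1),st[i,4],"pred",xs.mean().round(1),ys.mean().round(1),pr.sum(),"px/mm", np.linalg.norm(cam(c,[tp(T,(.01,0,.045))])-cam(c,[tp(T,(0,0,.045))]))/10)
    rows.append(np.hstack(row))
cv2.imwrite("pics/fin.png",np.vstack(rows)[:,:,::-1])
cv2.imwrite("pics/topend.png",ims["top"][:,:,::-1])
E
python3 fin.py
```

```text
26.35 [0.41984488 0.27868085 0.24721775] [-0.00198481  0.00164485  0.256012  ]
top 0.072 obs [1146.4  695.7] 559 pred 1147.8 691.3 1088 px/mm 0.9404369685671522
top 0.058 obs [930.9 661.9] 488 pred 930.5 660.6 1005 px/mm 0.9262437187110922
side 0.072 obs [1088.6  877.3] 1937 pred 1088.1 876.5 2586 px/mm 1.305445160845248
side 0.058 obs [1111.4  725.3] 1681 pred 1108.6 724.0 2138 px/mm 1.077698446871439
```

View pics/fin.png

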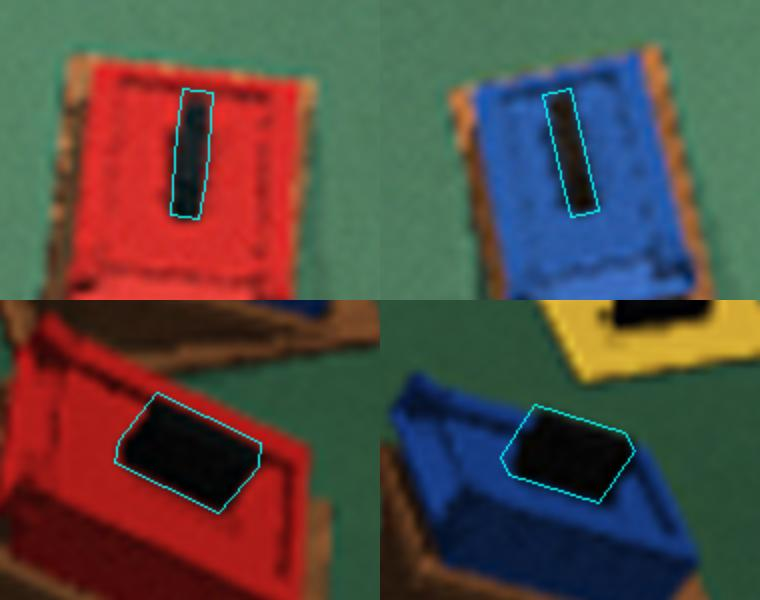

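View pics/topend.png

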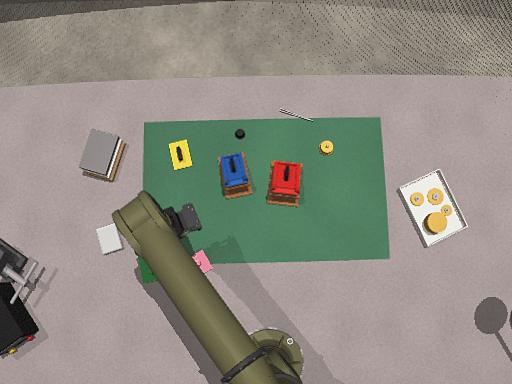

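Both lids look in place; the image scale is coarse (about 3 mm per pixel), so I'll confirm "home" by pushing each fin down-slope with closed fingers.

Run:
```python
from mv import *
for T in((.628,.102,.195),(.598,-.069,-.136)):
  for q in((.048,0,.12),(.048,0,.049)): print(tp(T,q),rel(tp(T,q),Rtray(T[2])))
```

```text
[0.64169062 0.10470403 0.16448835] (array([-0.0486,  0.4776,  0.1979]), array([-0.1382, -0.2466,  0.0808]))
[0.60898987 0.09824531 0.10179907] (array([-0.0486,  0.4776,  0.1979]), array([-0.1062, -0.24  ,  0.1438]))
[ 0.61182625 -0.07089205  0.16448835] (array([-0.131 ,  0.4675,  0.5217]), array([-0.0428, -0.397 ,  0.0815]))
[ 0.57880155 -0.06637279  0.10179907] (array([-0.131 ,  0.4675,  0.5217]), array([-0.0147, -0.3802,  0.1445]))
```

>>> step_arm(
  plan=[
    [[0,0.06,0.03],[-0.02,-0.04,0],255],
    [[-0.01,0.14,0.07],[-0.045,-0.085,0.01],255],
    [[-0.02,0.22,0.1],[-0.07,-0.13,0.02],255],
    [[-0.03,0.31,0.14],[-0.1,-0.175,0.04],255],
    [[-0.04,0.4,0.17],[-0.12,-0.22,0.06],255],
    [[-0.0486,0.478,0.198],[-0.138,-0.247,0.081],255],
    [[-0.0486,0.478,0.198],[-0.138,-0.247,0.081],255],
    [[-0.0486,0.478,0.198],[-0.138,-0.247,0.081],255],
    [[-0.0486,0.478,0.198],[-0.138,-0.247,0.081],255],
    [[-0.0486,0.478,0.198],[-0.138,-0.247,0.081],255],
  ],
)

```text
time: 27.7
position: [0.6412, 0.1069, 0.1679]
tool_rot: [0.265, -2.646, 0.063]
ft_force: [-0.6, 0.3, 0.3]
grip_width: 0.012
```

Run:
```python
from mv import *
T=(.628,.102,.195); p,r,s=cur(); print(s['time'],s['grip_width'],trayR(T[2]).T@(p-[T[0],T[1],.036]))
for q in((.048,0,.049),(.02,0,.049)): print(rel(tp(T,q),Rtray(T[2])))
```

```text
27.7 0.012488745449661288 [ 0.04968649 -0.00223161  0.12298883]
(array([-0.0004,  0.0052,  0.0042]), array([-0.0013, -0.0022,  0.074 ]))
(array([-0.0004,  0.0052,  0.0042]), array([-0.0293, -0.0023,  0.0741]))
```

>>> step_arm(
  plan=[
    [[0,0.005,0.004],[-0.001,-0.002,0.035],255],
    [[0,0.005,0.004],[-0.001,-0.002,0.06],255],
    [[0,0.005,0.004],[-0.001,-0.002,0.073],255],
    [[0,0.005,0.004],[-0.001,-0.002,0.073],255],
    [[0,0.005,0.004],[-0.008,-0.002,0.073],255],
    [[0,0.005,0.004],[-0.014,-0.002,0.073],255],
    [[0,0.005,0.004],[-0.018,-0.002,0.073],255],
    [[0,0.005,0.004],[-0.021,-0.002,0.073],255],
    [[0,0.005,0.004],[-0.023,-0.002,0.073],255],
    [[0,0.005,0.004],[-0.024,-0.002,0.073],255],
  ],
)

```text
time: 28.95
position: [0.6232, 0.1001, 0.0932]
tool_rot: [0.253, -2.621, 0.067]
ft_force: [-19.0, -2.1, 17.6]
grip_width: 0.007
```

Run:
```python
from mv import *
T=(.628,.102,.195); p,r,s=cur(); print(s['time'],s['ft_force'],trayR(T[2]).T@(p-[T[0],T[1],.036]))
```

```text
28.95 [-18.99037228  -2.13007653  17.57535213] [0.03138654 0.00094154 0.04813432]
```

Fin end at x = 21.9 mm, which puts the blue lid's origin at 0.0 mm: home. Now back off and do the same on red.

>>> step_arm(
  plan=[
    [[0,0,0],[0.008,0,0],255],
    [[0,0,0],[0.014,0,0],255],
    [[0,0,0],[0.016,0,-0.01],255],
    [[0,0,0],[0.016,0,-0.04],255],
    [[0,0,0],[0.016,0,-0.08],255],
    [[0,0,0],[0.016,0,-0.11],255],
    [[0,0,0],[0.016,0,-0.11],255],
    [[0,0,0],[0.016,0,-0.11],255],
    [[0,0,0],[0.016,0,-0.11],255],
    [[0,0,0],[0.016,0,-0.11],255],
  ],
)

```text
time: 30.2
position: [0.6653, 0.1086, 0.1929]
tool_rot: [0.256, -2.636, 0.066]
ft_force: [-0.5, 0.3, -0.1]
grip_width: 0.008
```

Run:
```python
from mv import *
T=(.598,-.069,-.136); p,r,s=cur(); print(s['time'],s['ft_force'],p)
for q in((.05,0,.12),): print(rel(tp(T,q),Rtray(T[2])))
```

```text
30.2 [-0.46932749  0.31285282 -0.09249704] [0.6653312  0.10864625 0.19290445]
(array([-0.1566, -0.0058,  0.2901]), array([ 0.065 , -0.1653,  0.0665]))
```

>>> step_arm(
  plan=[
    [[-0.03,0,0.05],[0.01,-0.03,0],255],
    [[-0.06,-0.002,0.11],[0.025,-0.07,0],255],
    [[-0.09,-0.004,0.17],[0.04,-0.11,0.01],255],
    [[-0.12,-0.005,0.23],[0.055,-0.145,0.03],255],
    [[-0.1566,-0.006,0.29],[0.065,-0.165,0.05],255],
    [[-0.1566,-0.006,0.29],[0.065,-0.165,0.0665],255],
    [[-0.1566,-0.006,0.29],[0.065,-0.165,0.0665],255],
    [[-0.1566,-0.006,0.29],[0.065,-0.165,0.0665],255],
    [[-0.1566,-0.006,0.29],[0.065,-0.165,0.0665],255],
    [[-0.1566,-0.006,0.29],[0.065,-0.165,0.0665],255],
  ],
)

```text
time: 31.45
position: [0.6111, -0.0698, 0.1664]
tool_rot: [-0.179, -2.65, -0.045]
ft_force: [-0.4, -0.6, -0.4]
grip_width: 0.004
```

Run:
```python
from mv import *
T=(.598,-.069,-.136); p,r,s=cur(); print(s['time'],s['grip_width'],trayR(T[2]).T@(p-[T[0],T[1],.036]))
for q in((.048,0,.049),(.02,0,.049)): print(rel(tp(T,q),Rtray(T[2])))
```

```text
31.45 0.003695851209293745 [ 0.04967511 -0.00093491  0.12129471]
(array([-0.    ,  0.0026,  0.0013]), array([-0.0015, -0.0009,  0.0723]))
(array([-0.    ,  0.0026,  0.0013]), array([-0.0295, -0.001 ,  0.0724]))
```

>>> step_arm(
  plan=[
    [[0,0.003,0.001],[-0.001,-0.001,0.035],255],
    [[0,0.003,0.001],[-0.001,-0.001,0.06],255],
    [[0,0.003,0.001],[-0.001,-0.001,0.072],255],
    [[0,0.003,0.001],[-0.001,-0.001,0.072],255],
    [[0,0.003,0.001],[-0.008,-0.001,0.072],255],
    [[0,0.003,0.001],[-0.014,-0.001,0.072],255],
    [[0,0.003,0.001],[-0.018,-0.001,0.072],255],
    [[0,0.003,0.001],[-0.021,-0.001,0.072],255],
    [[0,0.003,0.001],[-0.023,-0.001,0.072],255],
    [[0,0.003,0.001],[-0.024,-0.001,0.072],255],
  ],
)

```text
time: 32.7
position: [0.5924, -0.0689, 0.0952]
tool_rot: [-0.181, -2.629, -0.048]
ft_force: [-17.1, 3.9, 18.7]
grip_width: 0.005
```

Run:
```python
from mv import *
T=(.598,-.069,-.136); p,r,s=cur(); print(s['time'],s['ft_force'],trayR(T[2]).T@(p-[T[0],T[1],.036]))
```

```text
32.7 [-17.0904574    3.85006998  18.74176927] [0.03275303 0.00062872 0.04967254]
```

The lid didn't give under about 25 N and sits at the same spot as the first stall, so red is home. Retreating.

>>> step_arm(
  plan=[
    [[0,0,0],[0.008,0,0],255],
    [[0,0,0],[0.014,0,0],255],
    [[0,0,0],[0.016,0,-0.01],255],
    [[0,0,0],[0.016,0,-0.04],255],
    [[0,0,0],[0.016,0,-0.08],255],
    [[0,0,0],[0.02,-0.02,-0.11],255],
    [[0,0,0],[0.05,-0.06,-0.11],255],
    [[0,-0.1,0],[0.08,-0.12,-0.1],255],
    [[0,-0.2,0],[0.11,-0.17,-0.08],255],
    [[0,-0.2,0],[0.13,-0.21,-0.07],255],
  ],
)

```text
time: 33.95
position: [0.4852, -0.2691, 0.2156]
tool_rot: [-0.2, -2.848, -0.029]
ft_force: [1.3, -0.4, -0.3]
grip_width: 0.003
```

```bash
python3 fin.py
```

```text
33.95 [ 0.48519505 -0.26905902  0.21564896] [ 1.30959801 -0.40530613 -0.29606448]
top 0.072 obs [1146.3  695.4] 555 pred 1147.8 691.3 1088 px/mm 0.9404369685671522
top 0.058 obs [930.9 662.1] 466 pred 930.5 660.6 1005 px/mm 0.9262437187110922
side 0.072 obs [1088.5  877.3] 1907 pred 1088.1 876.5 2586 px/mm 1.305445160845248
side 0.058 obs [1111.4  725.3] 1625 pred 1108.6 724.0 2138 px/mm 1.077698446871439
```

View pics/fin.png

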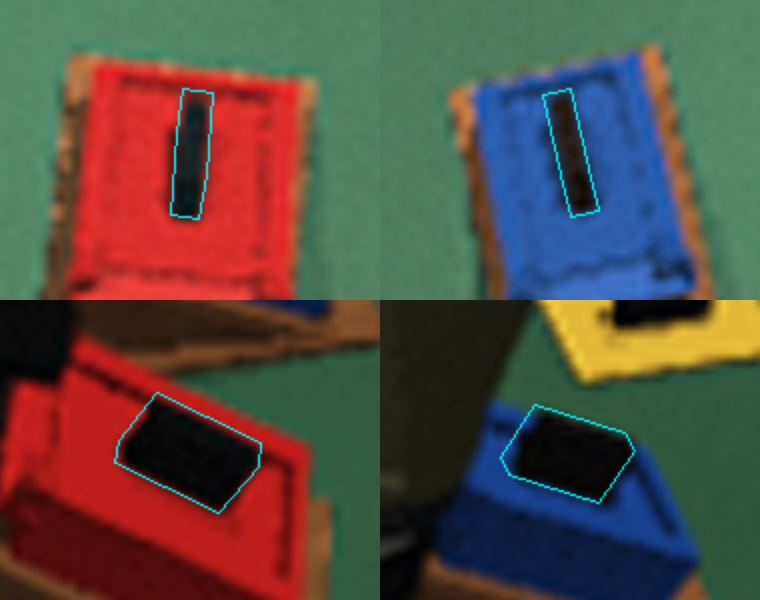

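View pics/topend.png

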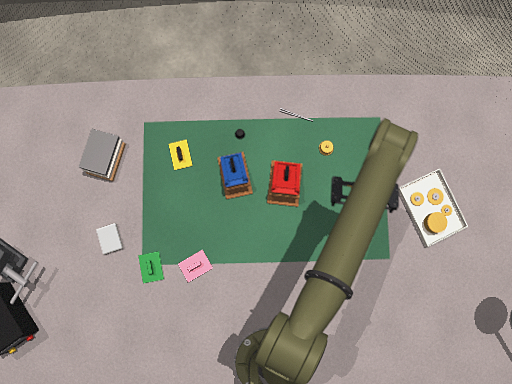

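The fins haven't moved since before the pushes. The red tray at (285,183) and blue tray at (235,175) are closed by their lids. Yellow lid, barrel and loupe are at the same pixels as at the start, and the arm is clear.

```bash
python3 -c "
from bench import ctrl
print(ctrl.close_job())"
```

```text
the job is handed in; nothing more can be done
None
```

Both lids are home against the stops of their own trays and released. I handed the job in at about 34 s, with the arm clear of everything.

**What I did:** I slid the red lid in first, then the blue. Each went in from the upper end until it stalled on the stop at about 25 N. I opened the jaws only 17–20 mm to let go, so the fingers stayed clear of the lips.

**Last checks:**
- **Push test:** I pushed each fin down-slope again with closed fingers at about 25 N, and neither lid moved. By that push the blue lid's origin is about 0 mm from fully home and the red's about 1 mm. Both are within what I can measure.
- **Pictures:** The top and side pictures were the same before and after the pushes. The yellow lid, barrel and loupe are where they started.

**What disagreed:**
- **Red tray position:** My first camera estimate was about 5 mm too far down-slope. The stall on the stop and a second fit corrected it.
- **Red fin in the top picture:** Its dark patch still reads 4–5 mm up-slope of the prediction. I put this down to glare on the fin's far end, because the side picture agrees to about 1 mm.

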